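# Index a circuit board carriage along its slide to the camera station

### The arm

A 6-joint arm with a two-finger parallel gripper is mounted at the origin on the work surface. World frame = base frame: x ahead of the robot, y to its left, z up, the work surface at z = 0. Lengths are in m, angles in degrees, forces in N, time in s.
With the tool pointing down it reaches from about 0.4 to 0.825 m from the base axis. Payload 7 kg.
Tool frame: the origin (TCP) lies midway between the tips of the shut fingers; the grasp point (between the pads) lies r.tcp_to_grasp behind it (r.tcp_to_grasp is the distance from the TCP to the grasp point, in m); x points along the fingers, y is the direction in which the jaws open and shut, and the axes are right-handed (so a half turn about x gives the same grasp; the last joint's range is limited). The gripper opens to 88 mm and grips with 3 to 60 N. Pads are 19 mm wide; open, the fingers measure 130 mm over their backs; the gripper's body (78 mm by 193 mm) begins 47 mm behind the grasp point.
Start: joints at [84.402, 20.546, 0.682, 0, -70.136, -16.507], TCP at [0.254, 0.625, 0.188] pointing down, gripper open.
Joint ranges: [-176.03, 176.03], [-82.01, 121.73], [-58.28, 71.71], [-173.87, 95.51], [-174.79, -0.11], [-173.66, 173.66]. Speed limits (degrees/s): [136.94, 136.94, 172.46, 180, 180, 180].

### API

Orientations are given as [roll, pitch, yaw] about the fixed x, y, z axes, in that order (R = Rz(yaw) Ry(pitch) Rx(roll)).
In Python, from plant import r gives the robot as it stands.
- The arm moves only by the tool carry_out, never from a script. Its argument "moves" is a list of rows, each a list of 7 numbers: the shift along the world's x, y, z in mm, then the turn, a rotation vector about the world's x, y, z in rad, then the opening in per cent of the stroke, from 0 (shut) to 100 (fully open). In form: [[x, y, z, wx, wy, wz, claw], ...]. A call has 1 to 5 rows; each row is the pose to reach, as a shift and turn from the pose commanded when the call began; what a row does not reach only later rows make up. A row lasts 1/10 s, in which the tool goes at most 50 mm and 8.59 degrees, less where a joint would pass 70% of its speed; a pose out of reach is approached as far as the arm can. A call with a gripper value outside its range is refused whole. The fingers move at their own pace and stop on an object; "squeeze" is the grip in N (left out, the last holds). Time passes only in rows, so rows that repeat a pose let the fingers close. It gives the time, the measured TCP pose, the force and the opening at its end, in the units of the state.
- r.get_state(): the state, without advancing time (a new reading comes with each control period).
- r.capture(name): name is "scene" or "side" or "wrist"; returns the picture (420x560x3 uint8, blue, green, red); there is no depth.
- r.camera_params(name): a dict with "K" (3x3 intrinsics, pixels), "rvec" (rotation vector, rad) and "tvec" (3), from world to camera coordinates, as OpenCV has them. Camera axes: x right, y down, z forward; pixel columns grow to the right and rows downward; lengths in m; the calibration is good to about 2 mm. A picture is of the moment at which its call begins: read the wrist's pose just before it. camera_params takes no time and is no camera call; for the wrist camera it gives the pose at the moment of the call.
- r.close_job(): hands the job in, once; it reports no verdict.
The state is a dict: "time_s": time; "joints": joint angles; "qd": joint speeds; "joint_torque": joint torques, N m; "tcp_pos": TCP position; "eef_rot": TCP orientation; "contact_force": force on the tool from outside, world axes, zero at the start; "moment": the same for the moment, N m; "gripper_width": finger opening in m.
Only numpy, scipy, OpenCV 4.12 (cv2) and the standard library are available. Lean on these libraries where they do the work, as an engineer would, in place of code of your own. Each camera call takes 0.05 s, during which the arm holds its last target. There are 200 camera calls.

### The job

The circuit board carriage on the indexing slide is parked with its hasp fastened, and someone has left a small tub standing on the slide: stand the tub upright on the table clear of the slide and swing the hasp right back off the carriage's staple. Then pull up the spring plunger knob, slide the carriage along until the knob stands straight opposite the little post-mounted camera, and let the plunger snap fully home in that hole. Leave the hasp thrown back, let everything go, and do not tip the tub or shift the other loose things round about.

Things in the scene. Friction and masses are not known exactly. Their poses are not given: they have to be found in the camera images.
- fixture: The fixed indexing slide: dark steel base plate 190 x 310 x 12 (sizes in mm) with two rails and an index bar. Origin at table level under its middle; x across the slide, from the hasp side to the far row of station equipment (camera etc.), y along the slide, z up. All 'fixture' coordinates below are in this frame.
- index_hole (a point): Mouth of the middle hole of the aluminium index bar, at fixture (0, 0, 34). The bar runs along y under the carriage and has five square holes 10.5 wide, at fixture y = -90, -45, 0, 45, 90. The carriage starts in the middle one.
- board (a point): Top of the circuit board on the far half of the aluminium carriage, 49 beyond the knob in x, at fixture z = 57 (parts on it up to 61). The carriage spans fixture x = -60 to 76, is 66 long in y, top face at z = 50, and slides along y.
- knob (a point): Centre of the black round plunger knob on the carriage: 24 diameter head from fixture z = 70 to 93 when home, this point at z = 81, x = 0. Moves along y with the carriage and up by the plunger's lift. Below it a 14 diameter neck and a 22 diameter bushing (top z = 61). About 40 free on either side of it along y.
- plunger (a joint): Plunger lift in m: 0 = pin fully home in a hole, 0.014 = up at its stop. Pin 8 diameter, round nose, 10 deep in the hole: clear of the bar above 0.0105. Let go between holes it rides on the bar at 0.0095 (drag about 5 N) and snaps down by itself once slid within 1 to 2 mm of a hole's centre. Spring pulls down with 5 N at 0, 10.5 N at 0.014.
- carriage (a joint): Travel of the carriage along the fixture's y in m: 0 = parked in the middle hole (the start), limits -0.1 and 0.1; about 1 N friction with the plunger lifted. While the plunger is home it can shift only 1 to 2 mm; while the hasp is over the staple only 3 to 4 mm.
- hasp (a joint): Angle of the hasp in rad: 0 = lying level over the carriage with its slot over the carriage's steel staple (fastened, the start), grows as its free end lifts and swings over towards the fixture's -x side; 2.7 = fully thrown back against its stop. Light and loose: past about 1.4 it falls open by its own weight, below that it falls shut.
- hasp_hinge (a point): On the hasp's hinge axis, which runs along the fixture's y, at fixture (-100, 0, 58). Fixed to the slide.
- hasp_tab (a point): Grip point, 8 below the top of the upright steel finger tab (14 wide along fixture y, 9 thick, 34 tall) on the free end of the hasp, a flat strap 28 wide, 59 long. Fastened, it lies 53 from the hinge axis in +x and 28 above it (fixture z = 86); moves with the hasp. Pads closing along y can hold it while it pivots between them as the hasp swings.
- camera: Station camera, fixed: foot 36 x 34, thin post, small black block with round lens barrel tilted down to the slide, 115 high. Origin under its foot, axes as the fixture's. At fixture x = 145, opposite one of the four outer holes; opposite the others stand a cup of brass wool, a block with two upright drivers and a clear bottle (fixed, under 100). Goal: knob at the same fixture y as this origin.
- tub_center (a point): Centre (half-way up) of the loose flux tub, an upright white round tub with a grey lid, 40 diameter, 30 tall, 60 g, standing on the index bar at one end of the slide, about 118 from its middle along y (underside at z = 34, this point at z = 49), where the carriage could strike it. Nothing taller than the rails (z = 38) beside it across x. On the table its centre is at z = 15.
- pump: Loose white plastic bottle, 54 diameter, 145 tall, upright beside one end of the slide (about 232 from its middle). Origin under its centre. Leave alone.
- spool: Loose solder spool, 52 diameter, 40 tall, upright beside the other end of the slide. Origin under its centre. Leave alone.
- jar: Loose amber glass jar with steel lid, 44 diameter, 40 tall, on the table on the hasp side of the slide, somewhere along it. Origin under its centre. Leave alone.
- screwdriver: Loose screwdriver, 150 long, lying on the table to the robot's right. Leave alone.
- tweezers: Loose steel tweezers, 120 long, 5 thick, lying on the table to the robot's left. Leave alone.
Mind the look-alikes: they are no part of the job. What is shaped like the part that bears tub_center but blue or green is not meant. Of the things that look like the camera, take the one that is farthest from the robot's base at the start.

How it is judged:
By the outcome, as a careful person would: the job done as asked, in the order asked, and still so for the second after the job is handed in, with the robot touching nothing.
It also fails if it takes over 64 s, if anything falls off the work surface, if the arm or the gripper's body presses on something with over 40 N, if the wrist force passes 120 N, or if a joint passes its speed limit or range.

## Working session

There is one attempt and no reset: what is moved stays moved. The work goes in short steps, Python scripts to look and compute and a tool call to move; the robot and the scene stay as the last step left them, time stands still between calls to the robot, and variables do not carry over. Pictures are saved under pics/ and viewed, about 8 in all and at most 12, crops included, and the job is handed in when it is done.

Besides the shell and the picture viewer there is one more tool, called after "Emit:" as name(argument=value, ...), one argument or row to a line, values as JSON. carry_out: Moves the arm, as the interface text tells. Its arguments: {"type":"object","properties":{"moves":{"type":"array"},"squeeze":{"type":"number"}},"required":["moves"]}

```bash
mkdir -p pics; ls
python3 - <<'E'
from plant import r
import cv2,numpy as np
print(r.get_state(), r.tcp_to_grasp)
for n in("scene","side","wrist"):
    p=r.camera_params(n); R=cv2.Rodrigues(p["rvec"])[0]
    print(n,np.round(p["K"],1).tolist(),"pos",np.round(-R.T@np.ravel(p["tvec"]),3),"fwd",np.round(R[2],2))
    im=r.capture(n); cv2.imwrite(f"pics/{n}0.png",im)
E
```

```text
pics
{'time_s': 0.0, 'joints': array([ 8.44036409e+01,  2.05923667e+01,  6.33343409e-01, -2.13730611e-02,
       -7.01372659e+01, -1.65074440e+01]), 'qd': array([ 0.0171283 ,  0.03159115,  0.00759028, -0.03633241,  0.04628424,
        0.01311333]), 'joint_torque': array([ 1.87458012e-03, -5.82719529e+01,  2.93049413e+01,  6.99699953e+00,
        7.22914396e-03, -1.47234255e-04]), 'tcp_pos': array([0.25379893, 0.6248515 , 0.18730504]), 'eef_rot': array([  94.72271306,   89.90163624, -107.3883688 ]), 'contact_force': array([ 0.46741917,  0.81727352, -0.36613257]), 'moment': array([-0.01910515,  0.03270014,  0.01155933]), 'gripper_width': 0.08807341752510371} 0.0188
scene [[431.3, 0.0, 285.5], [0.0, 431.3, 200.4], [0.0, 0.0, 1.0]] pos [1.034 0.729 0.656] fwd [-0.49 -0.69 -0.53]
side [[419.5, 0.0, 277.3], [0.0, 419.5, 212.3], [0.0, 0.0, 1.0]] pos [0.418 0.719 0.843] fwd [ 0.09 -0.68 -0.72]
wrist [[291.6, 0.0, 279.8], [0.0, 291.6, 210.7], [0.0, 0.0, 1.0]] pos [0.325 0.597 0.384] fwd [-0.26  0.11 -0.96]
```

View pics/scene0.png

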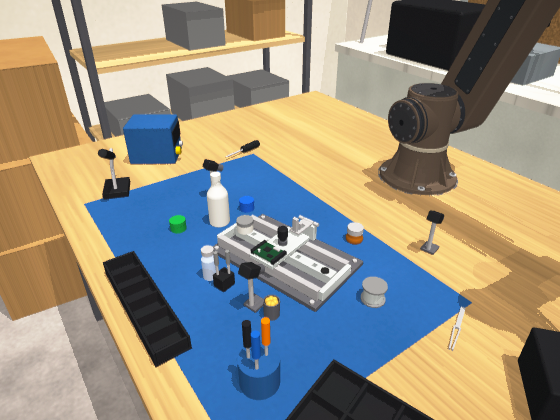

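View pics/side0.png

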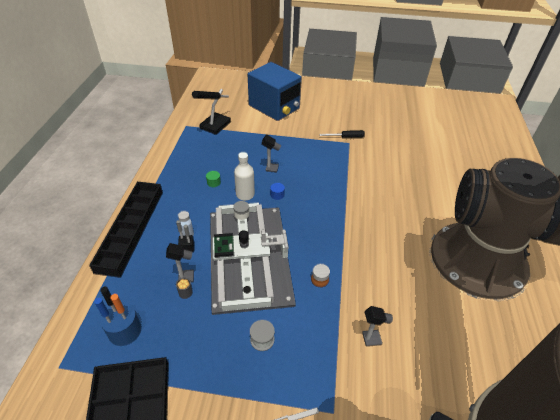

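The scene picture shows the slide at about (290,260), the tub with grey lid at (245,225), hasp/tab at (303,228) and knob at (283,235).
- **Camera look-alikes (scene px):** (250,285) beside the slide, (433,230) near the robot, (210,165) behind the pump.
- **Tub look-alikes:** green (178,224), blue (246,204). The spool (374,290) and the jar (355,232) are also round.

Next come close crops to pick fixture points.

Run:
```python
import cv2
a=cv2.imread("pics/scene0.png")[180:325,185:385]; cv2.imwrite("pics/sc.png",cv2.resize(a,None,fx=4,fy=4,interpolation=cv2.INTER_CUBIC))
a=cv2.imread("pics/side0.png")[190:340,150:350]; cv2.imwrite("pics/sd.png",cv2.resize(a,None,fx=4,fy=4,interpolation=cv2.INTER_CUBIC))
```

```text
(no output)
```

View pics/sc.png

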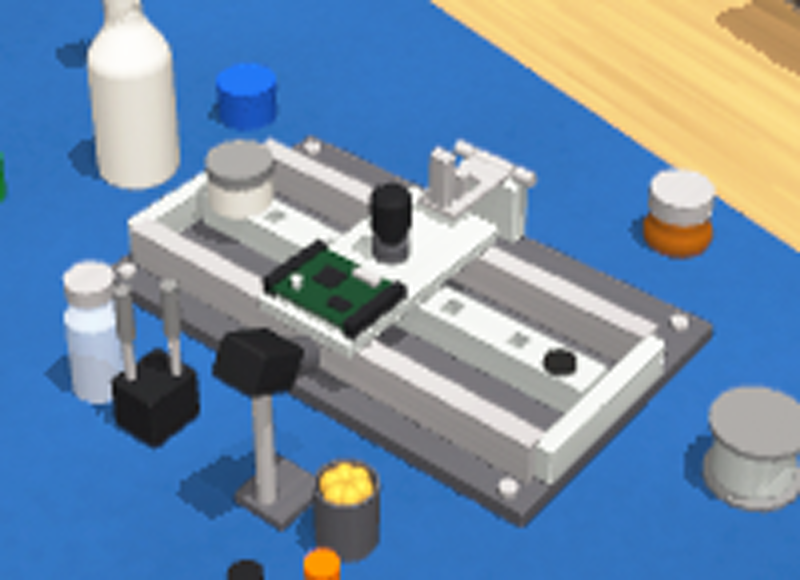

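View pics/sd.png

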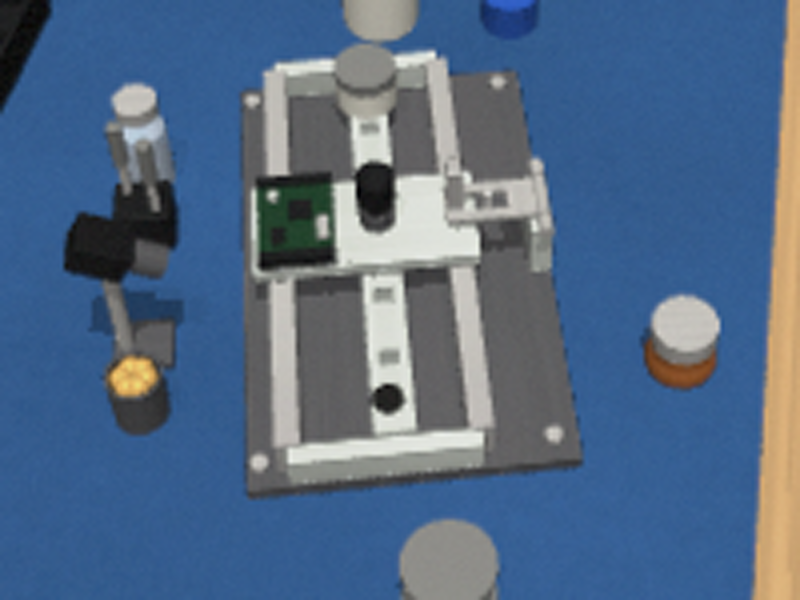

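The crops show the tub at the -y end of the bar (scene crop (240,165)), the hasp on the robot side, holes at y=45 and 90 at (453,305) and (518,340), and the camera foot at (278,492). I'll fit the fixture pose from these.

```bash
cat > h.py <<'E'
import numpy as np,cv2,json
from plant import r
from scipy.optimize import least_squares
def par(n):
    p=r.camera_params(n); return cv2.Rodrigues(np.array(p["rvec"]))[0],np.ravel(p["tvec"]),np.array(p["K"])
def proj(P,X):
    R,t,K=P; c=np.atleast_2d(X)@R.T+t; q=c@K.T; return q[:,:2]/q[:,2:]
def onz(P,uv,z):
    R,t,K=P; d=R.T@np.linalg.solve(K,[*uv,1]); o=-R.T@t; return o+d*(z-o[2])/d[2]
def fx(p,X):
    X=np.atleast_2d(X).astype(float)/1000; c,s=np.cos(p[2]),np.sin(p[2])
    return np.c_[p[0]+c*X[:,0]-s*X[:,1],p[1]+s*X[:,0]+c*X[:,1],X[:,2]]
E
python3 - <<'E'
from h import *
S,D=par("scene"),par("side")
s=lambda u,v:(185+(u-1.5)/4,180+(v-1.5)/4); d=lambda u,v:(150+(u-1.5)/4,190+(v-1.5)/4)
F=[(S,s(312,137),(-95,-155,12)),(S,s(712,327),(-95,155,12)),(S,s(522,516),(95,155,12)),(S,s(453,305),(0,45,34)),(S,s(518,340),(0,90,34)),(S,s(277,215),(0,-90,34)),(S,s(392,192),(0,0,93)),
(D,d(242,95),(95,-155,12)),(D,d(517,72),(-95,-155,12)),(D,d(580,461),(-95,155,12)),(D,d(248,488),(95,155,12)),(D,d(383,295),(0,45,34)),(D,d(388,357),(0,90,34)),(D,d(370,128),(0,-90,34)),(D,d(376,174),(0,0,93))]
f=lambda p:np.concatenate([(proj(c,fx(p,X))[0]-uv) for c,uv,X in F])
o=least_squares(f,[.5,.2,0],loss="soft_l1"); p=o.x
print(p,np.degrees(p[2])); print(np.round(f(p).reshape(-1,2),1).tolist())
json.dump(list(p),open("fix.json","w"))
def inv(w): 
    c,sn=np.cos(p[2]),np.sin(p[2]); a=w[:2]-p[:2]; return np.round([1000*(c*a[0]+sn*a[1]),1000*(-sn*a[0]+c*a[1])],1)
for nm,c,uv,z in [("camfoot",S,s(278,490),.005),("camfoot",D,d(150,343),.005),("cup",S,s(347,485),.045),("drv",S,s(157,375),.04),("tublid",S,s(240,162),.064),("tublid",D,d(366,66),.064),("blk",S,s(559,361),.04),("blk",D,d(387,398),.04),("jar",S,s(682,190),.04),("jar",D,d(685,325),.04),("spool",S,s(757,420),.04),("spool",D,d(449,565),.04),("pumpbase",S,s(138,165),0),("blue",S,s(247,80),.03),("blue",S,(246,200),.03),("green",S,(178,220),.03),("camA",S,(433,248),0),("camB",S,(213,190),0),("pumpSide",D,(244,193),0),
 ("hinge",S,s(495,170),.058),("hinge",D,d(540,200),.058)]:
    w=onz(c,uv,z); print(nm,np.round(w,3),inv(w),round(float(np.hypot(*w[:2])),3))
for X in[(-47,0,86),(0,-118,49),(0,0,81),(145,45,0),(-100,0,58)]: print(X,np.round(fx(p,X)[0],4))
E
```

```text
[0.58079334 0.09010347 0.27249284] 15.61268974967233
[[-2.2, -0.1], [-0.8, 0.4], [-1.9, 1.3], [0.7, -0.5], [0.7, -0.9], [0.3, -0.6], [0.5, -0.9], [-2.5, -0.8], [-2.1, -0.3], [-1.6, -0.1], [-3.2, 1.5], [1.9, 0.2], [2.1, 0.4], [1.5, 0.3], [1.4, 0.1]]
camfoot [0.712 0.173 0.005] [148.8  44.3] 0.733
camfoot [0.71  0.17  0.005] [145.8  42.6] 0.73
cup [0.703 0.224 0.045] [153.5  95.7] 0.738
drv [0.738 0.096 0.04 ] [152.5 -36.9] 0.744
tublid [ 0.617 -0.018  0.064] [   6.2 -113.9] 0.618
tublid [ 0.616 -0.023  0.064] [   3.4 -118.8] 0.616
blk [0.557 0.209 0.04 ] [  9.4 121.3] 0.595
blk [0.555 0.208 0.04 ] [  7.2 120.2] 0.593
jar [0.395 0.133 0.04 ] [-167.1   91. ] 0.417
jar [0.394 0.13  0.04 ] [-169.3   89.2] 0.415
spool [0.503 0.303 0.04 ] [-17.4 225.7] 0.587
spool [0.503 0.303 0.04 ] [-17.7 225.9] 0.587
pumpbase [ 0.629 -0.135  0.   ] [ -13.7 -229.5] 0.644
blue [ 0.539 -0.142  0.03 ] [-102.7 -212.6] 0.558
blue [ 0.541 -0.141  0.03 ] [-100.6 -212.1] 0.559
green [ 0.731 -0.159  0.03 ] [  77.9 -279.9] 0.748
camA [0.259 0.267 0.   ] [-262.4  257.1] 0.372
camB [ 0.568 -0.287  0.   ] [-113.4 -359.8] 0.637
pumpSide [ 0.635 -0.138  0.   ] [  -8.9 -234.3] 0.65
hinge [0.492 0.07  0.058] [-90.9   4.6] 0.497
hinge [0.489 0.065 0.058] [-95.    0.7] 0.493
(-47, 0, 86) [0.5355 0.0775 0.086 ]
(0, -118, 49) [ 0.6126 -0.0235  0.049 ]
(0, 0, 81) [0.5808 0.0901 0.081 ]
(145, 45, 0) [0.7083 0.1725 0.    ]
(-100, 0, 58) [0.4845 0.0632 0.058 ]
```

Run:
```python
from h import *
S,D=par("scene"),par("side")
s=lambda u,v:(185+(u-1.5)/4,180+(v-1.5)/4); d=lambda u,v:(150+(u-1.5)/4,190+(v-1.5)/4)
F=[(S,s(453,305),(0,45,34)),(S,s(518,340),(0,90,34)),(S,s(277,215),(0,-90,34)),(S,s(392,192),(0,0,93)),
(D,d(383,295),(0,45,34)),(D,d(388,357),(0,90,34)),(D,d(370,128),(0,-90,34)),(D,d(376,174),(0,0,93))]
f=lambda p:np.concatenate([(proj(c,fx(p,X))[0]-uv) for c,uv,X in F])
p=least_squares(f,[.5,.2,0]).x
print(p,np.degrees(p[2])); print(np.round(f(p).reshape(-1,2),1).tolist())
json.dump(list(p),open("fix.json","w"))
print(np.round([fx(p,X)[0] for X in[(-47,0,86),(0,-118,49),(0,0,81),(145,45,0),(-100,0,58),(0,-300,15)]],4))
from scipy.spatial.transform import Rotation as R
st=r.get_state(); print(np.round(R.from_euler("xyz",st["eef_rot"],degrees=True).as_matrix(),3))
```

```text
[0.58402888 0.09102135 0.26567791] 15.222222765419287
[[-0.3, 0.3], [-0.3, 0.0], [-0.5, -0.1], [-0.5, -0.3], [0.4, 0.4], [0.4, 0.5], [0.5, 0.4], [-0.0, 0.2]]
[[ 0.5387  0.0787  0.086 ]
 [ 0.615  -0.0228  0.049 ]
 [ 0.584   0.091   0.081 ]
 [ 0.7121  0.1725  0.    ]
 [ 0.4875  0.0648  0.058 ]
 [ 0.6628 -0.1985  0.015 ]]
[[-0.    -0.376 -0.926]
 [-0.001 -0.926  0.376]
 [-1.     0.001 -0.   ]]
```

Fixture pose is good to under a pixel. The chosen camera (r=0.73 m, the farthest of the three) stands at fixture y≈+45, and the white/grey tub is at about world (0.615, -0.023). Moving over to the tub with the jaws turned along fixture x.

Emit:
carry_out(
  moves=[
    [22, -40, -2, 0, 0, -0.06, 100],
    [44, -80, -4, 0, 0, -0.12, 100],
    [66, -120, -6, 0, 0, -0.18, 100],
    [88, -160, -8, 0, 0, -0.24, 100],
    [110, -200, -10, 0, 0, -0.3, 100],
  ],
)

```text
time_s: 0.65
tcp_pos: [0.3644, 0.4235, 0.178]
eef_rot: [99.8, 90.0, -119.6]
contact_force: [0.8, 0.4, 1.1]
gripper_width: 0.0875
```

Emit:
carry_out(
  moves=[
    [22, -40, -2, 0, 0, -0.06, 100],
    [44, -80, -4, 0, 0, -0.12, 100],
    [66, -120, -6, 0, 0, -0.18, 100],
    [88, -160, -8, 0, 0, -0.24, 100],
    [110, -200, -10, 0, 0, -0.3, 100],
  ],
)

```text
time_s: 1.15
tcp_pos: [0.4744, 0.2236, 0.1683]
eef_rot: [-63.6, 90.0, 59.8]
contact_force: [0.2, 1.6, -0.1]
gripper_width: 0.0876
```

Emit:
carry_out(
  moves=[
    [22, -40, -2, 0, 0, -0.06, 100],
    [44, -80, -4, 0, 0, -0.12, 100],
    [66, -120, -6, 0, 0, -0.18, 100],
    [88, -160, -8, 0, 0, -0.24, 100],
    [110, -200, -10, 0, 0, -0.32, 100],
  ],
)

```text
time_s: 1.65
tcp_pos: [0.5845, 0.0235, 0.1582]
eef_rot: [6.6, 90.0, 111.7]
contact_force: [0.4, 0.9, 1.1]
gripper_width: 0.0875
```

Emit:
carry_out(
  moves=[
    [16, -24, 0, 0, 0, 0, 100],
    [31, -46, 0, 0, 0, 0, 100],
    [31, -46, 0, 0, 0, 0, 100],
    [31, -46, 0, 0, 0, 0, 80],
  ],
)

```text
time_s: 2.05
tcp_pos: [0.6147, -0.0212, 0.1576]
eef_rot: [79.5, 89.9, -175.4]
contact_force: [-0.2, 0.3, 0.8]
gripper_width: 0.0836
```

Run:
```python
from h import *
st=r.get_state();print(st["tcp_pos"],st["eef_rot"],st["gripper_width"])
P=par("wrist"); im=r.capture("wrist"); 
p=json.load(open("fix.json"))
for X in[(0,-90,34),(0,-118,64),(0,0,93),(-47,0,94),(145,45,0)]:
    u=proj(P,fx(p,X))[0]; print(X,u.round()); cv2.drawMarker(im,tuple(int(v) for v in u),(0,0,255),0,8)
cv2.imwrite("pics/w1.png",im)
```

```text
[ 0.6147122  -0.02121927  0.15759255] [  79.53180823   89.93390386 -175.37708555] 0.08363885960396025
(0, -90, 34) [279. 217.]
(0, -118, 64) [279. 200.]
(0, 0, 93) [279. 316.]
(-47, 0, 94) [325. 317.]
(145, 45, 0) [176. 302.]
```

View pics/w1.png

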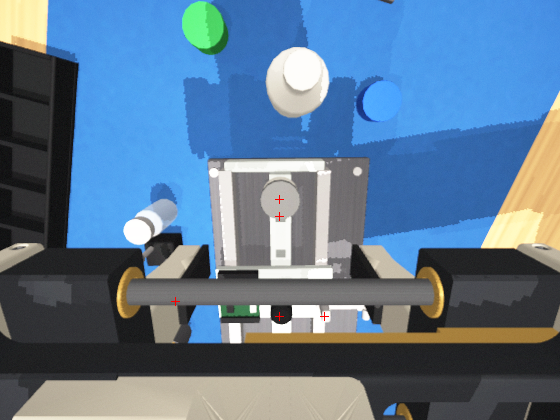

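The wrist view shows the grey lid centred at (279,200), right on my projected point. Descending with the jaws at 60 %.

Emit:
carry_out(
  moves=[
    [0, -2, -20, 0, 0, 0, 62],
    [0, -2, -40, 0, 0, 0, 62],
    [0, -2, -60, 0, 0, 0, 62],
    [0, -2, -80, 0, 0, 0, 62],
    [0, -2, -98, 0, 0, 0, 62],
  ],
)

```text
time_s: 2.6
tcp_pos: [0.6144, -0.0214, 0.0597]
eef_rot: [-34.4, 90.0, 70.9]
contact_force: [0.5, -0.2, -0.7]
gripper_width: 0.0542
```

Emit:
carry_out(
  moves=[
    [0, 0, -10, 0, 0, 0, 62],
    [0, 0, -18, 0, 0, 0, 62],
    [0, 0, -18, 0, 0, 0, 62],
    [0, 0, -18, 0, 0, 0, 30],
    [0, 0, -18, 0, 0, 0, 30],
  ],
  squeeze=12,
)

```text
time_s: 3.1
tcp_pos: [0.6156, -0.0225, 0.0432]
eef_rot: [-96.5, 89.9, 8.7]
contact_force: [-0.0, 0.4, -0.3]
gripper_width: 0.0436
```

Emit:
carry_out(
  moves=[
    [0, 0, 0, 0, 0, 0, 30],
    [0, 0, 0, 0, 0, 0, 30],
    [0, 0, 0, 0, 0, 0, 30],
  ],
)

```text
time_s: 3.4
tcp_pos: [0.6151, -0.0227, 0.0426]
eef_rot: [-92.6, 90.0, 12.6]
contact_force: [0.6, 0.3, 0.2]
gripper_width: 0.027
```

Run:
```python
from h import *
a=r.capture("scene")[150:300,160:360]; b=r.capture("side")[150:300,150:350]
cv2.imwrite("pics/m1.png",np.vstack([cv2.resize(x,(533,300)) if 0 else cv2.resize(x,None,fx=2,fy=2,interpolation=2) for x in(a,b)]))
st=r.get_state();print(st["tcp_pos"],st["gripper_width"])
```

```text
[ 0.61508348 -0.02268647  0.04240943] 0.0265507285760055
```

View pics/m1.png

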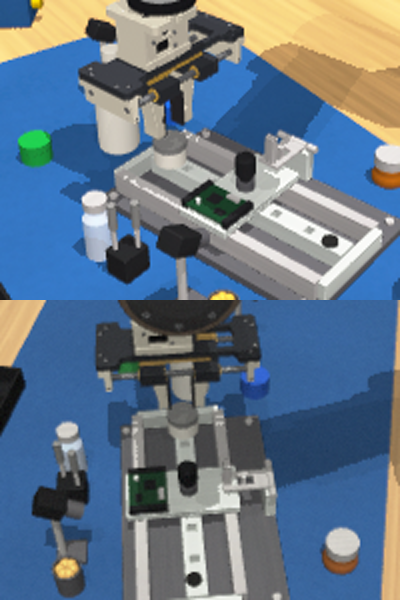

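Run:
```python
from h import *
from scipy.spatial.transform import Rotation as R
st=r.get_state();print(st["tcp_pos"]);M=R.from_euler("xyz",st["eef_rot"],degrees=True).as_matrix();print(M.round(3),st["joints"].round(2))
for n in("scene","side","wrist"):
    for nm,X in(("tcp",st["tcp_pos"]),("fl",st["tcp_pos"]+M[:,1]*.013),("fr",st["tcp_pos"]-M[:,1]*.013)): print(n,nm,proj(par(n),X).round())
p=r.camera_params("wrist");Rw=cv2.Rodrigues(p["rvec"])[0];print(-Rw.T@np.ravel(p["tvec"]),Rw[2])
a=r.capture("scene")[170:250,200:300]; cv2.imwrite("pics/m2.png",cv2.resize(a,None,fx=7,fy=7,interpolation=2))
```

```text
[ 0.61508348 -0.02268647  0.04240943]
[[ 0.    -0.965 -0.262]
 [ 0.    -0.262  0.965]
 [-1.    -0.    -0.   ]] [ 16.04  22.32 -17.46   0.   -50.21  -0.87]
scene tcp [[245. 226.]]
scene fl [[249. 224.]]
scene fr [[241. 229.]]
side tcp [[242. 212.]]
side fl [[247. 212.]]
side fr [[237. 212.]]
wrist tcp [[279. 235.]]
wrist fl [[297. 235.]]
wrist fr [[261. 235.]]
[ 0.63447642 -0.09655458  0.23882584] [-0.07489131  0.27518631 -0.9584695 ]
```

View pics/m2.png

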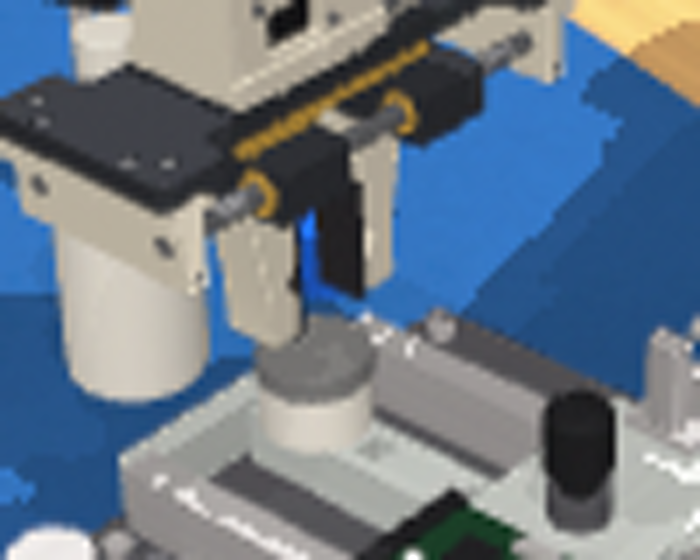

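The fingers closed above the tub: in both cameras the tips sit about 10 px higher than the projected TCP. Working out how far the real tips are from the reported TCP.

Run:
```python
from h import *
from scipy.spatial.transform import Rotation as R
st=r.get_state();t=st["tcp_pos"];M=R.from_euler("xyz",st["eef_rot"],degrees=True).as_matrix()
S=par("scene")
for dz in(0,.0188,.027,.035):
  for s,j in((-1,.013),(-1,.034),(1,.013),(1,.034)):
    for w in(-.0095,.0095):
      X=t+M[:,1]*s*j+M[:,2]*w+[0,0,dz]; u=proj(S,X)[0]; print(dz,s,j,w,((u-[200,170])*7).round(),end=" ")
  print()
```

```text
0 -1 0.013 -0.0095 [268. 400.] 0 -1 0.013 0.0095 [308. 421.] 0 -1 0.034 -0.0095 [225. 428.] 0 -1 0.034 0.0095 [265. 449.] 0 1 0.013 -0.0095 [320. 367.] 0 1 0.013 0.0095 [360. 387.] 0 1 0.034 -0.0095 [361. 341.] 0 1 0.034 0.0095 [400. 360.] 
0.0188 -1 0.013 -0.0095 [265. 356.] 0.0188 -1 0.013 0.0095 [305. 376.] 0.0188 -1 0.034 -0.0095 [222. 383.] 0.0188 -1 0.034 0.0095 [262. 404.] 0.0188 1 0.013 -0.0095 [318. 323.] 0.0188 1 0.013 0.0095 [358. 343.] 0.0188 1 0.034 -0.0095 [359. 297.] 0.0188 1 0.034 0.0095 [399. 316.] 
0.027 -1 0.013 -0.0095 [264. 336.] 0.027 -1 0.013 0.0095 [304. 356.] 0.027 -1 0.034 -0.0095 [220. 363.] 0.027 -1 0.034 0.0095 [260. 384.] 0.027 1 0.013 -0.0095 [317. 303.] 0.027 1 0.013 0.0095 [357. 323.] 0.027 1 0.034 -0.0095 [358. 278.] 0.027 1 0.034 0.0095 [398. 297.] 
0.035 -1 0.013 -0.0095 [263. 317.] 0.035 -1 0.013 0.0095 [303. 337.] 0.035 -1 0.034 -0.0095 [219. 344.] 0.035 -1 0.034 0.0095 [259. 364.] 0.035 1 0.013 -0.0095 [316. 284.] 0.035 1 0.013 0.0095 [356. 304.] 0.035 1 0.034 -0.0095 [357. 259.] 0.035 1 0.034 0.0095 [397. 278.]
```

The tips are about 35 mm above the reported TCP in both cameras, so the reported TCP lies deeper than the real fingers. Horizontally it agrees. I'll open, then go down in steps while watching the force.

Emit:
carry_out(
  moves=[
    [0, 0, 0, 0, 0, 0, 57],
    [0, 0, 0, 0, 0, 0, 57],
    [0, 0, 0, 0, 0, 0, 57],
    [0, 0, 0, 0, 0, 0, 57],
    [0, 0, -6, 0, 0, 0, 57],
  ],
)

```text
time_s: 4.05
tcp_pos: [0.6157, -0.0225, 0.0368]
eef_rot: [-97.1, 89.9, 8.1]
contact_force: [-0.3, 0.0, -0.2]
gripper_width: 0.0497
```

Emit:
carry_out(
  moves=[
    [0, 0, -8, 0, 0, 0, 57],
    [0, 0, -16, 0, 0, 0, 57],
    [0, 0, -22, 0, 0, 0, 57],
    [0, 0, -24, 0, 0, 0, 57],
    [0, 0, -24, 0, 0, 0, 57],
  ],
)

```text
time_s: 4.55
tcp_pos: [0.6147, -0.0227, 0.0117]
eef_rot: [91.1, 89.9, -163.7]
contact_force: [-0.1, -0.5, -0.9]
gripper_width: 0.0503
```

Emit:
carry_out(
  moves=[
    [0, 0, 0, 0, 0, 0, 35],
    [0, 0, 0, 0, 0, 0, 35],
    [0, 0, 0, 0, 0, 0, 35],
    [0, 0, 0, 0, 0, 0, 35],
  ],
)

```text
time_s: 4.95
tcp_pos: [0.6152, -0.0226, 0.0126]
eef_rot: [-90.9, 90.0, 14.3]
contact_force: [-1.3, -0.7, 0.2]
gripper_width: 0.0397
```

Emit:
carry_out(
  moves=[
    [0, 0, 8, 0, 0, 0, 35],
    [0, 0, 25, 0, 0, 0, 35],
    [0, 0, 45, 0, 0, 0, 35],
    [-15, -2, 50, 0, 0, 0, 35],
    [-40, -7, 50, 0, 0, 0, 35],
  ],
)

```text
time_s: 5.45
tcp_pos: [0.5755, -0.0294, 0.0632]
eef_rot: [-91.9, 89.9, 13.3]
contact_force: [-0.6, -0.4, -0.7]
gripper_width: 0.0395
```

Emit:
carry_out(
  moves=[
    [-30, -5, 0, 0, 0, 0, 35],
    [-60, -10, 0, 0, 0, 0, 35],
    [-90, -15, 0, 0, 0, 0, 35],
    [-115, -19, 0, 0, 0, 0, 35],
    [-129, -21, 0, 0, 0, 0, 35],
  ],
)

```text
time_s: 5.95
tcp_pos: [0.4429, -0.0513, 0.0621]
eef_rot: [55.9, 90.0, 161.1]
contact_force: [0.2, 0.4, -0.5]
gripper_width: 0.0395
```

Emit:
carry_out(
  moves=[
    [0, 0, -15, 0, 0, 0, 35],
    [0, 0, -35, 0, 0, 0, 35],
    [0, 0, -55, 0, 0, 0, 35],
    [0, 0, -70, 0, 0, 0, 35],
    [0, 0, -75, 0, 0, 0, 35],
  ],
)

```text
time_s: 6.45
tcp_pos: [0.4448, -0.0509, -0.014]
eef_rot: [89.7, 89.9, -165.1]
contact_force: [-0.0, 0.0, -0.4]
gripper_width: 0.0398
```

Run:
```python
from h import *
a=r.capture("scene")[130:280,220:420]; b=r.capture("side")[120:270,190:390]
cv2.imwrite("pics/m3.png",np.hstack([cv2.resize(x,None,fx=2,fy=2,interpolation=2) for x in(a,b)]))
st=r.get_state();print(st["tcp_pos"],st["gripper_width"],st["contact_force"])
```

```text
[ 0.44549013 -0.05078925 -0.01317819] 0.03977273435532063 [-0.29715849 -0.13075269 -1.14433446]
```

View pics/m3.png

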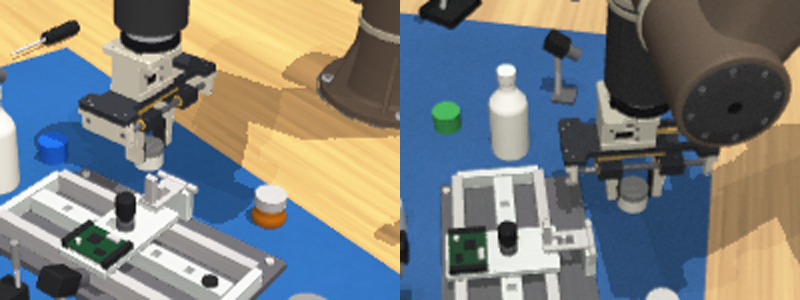

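The tub is held upright just above the mat (scene at about (152,152) in the crop), clear of the slide. Lowering it until it touches.

Emit:
carry_out(
  moves=[
    [0, 0, -3, 0, 0, 0, 35],
    [0, 0, -6, 0, 0, 0, 35],
    [0, 0, -6, 0, 0, 0, 35],
    [0, 0, -6, 0, 0, 0, 35],
  ],
)

```text
time_s: 6.95
tcp_pos: [0.4462, -0.0506, -0.0185]
eef_rot: [-88.3, 90.0, 16.9]
contact_force: [0.0, 0.3, 0.0]
gripper_width: 0.0398
```

Emit:
carry_out(
  moves=[
    [0, 0, -1, 0, 0, 0, 35],
    [0, 0, -2, 0, 0, 0, 35],
    [0, 0, -2, 0, 0, 0, 35],
  ],
)

```text
time_s: 7.25
tcp_pos: [0.446, -0.0506, -0.0208]
eef_rot: [72.3, 90.0, 177.5]
contact_force: [0.2, 0.5, -0.8]
gripper_width: 0.0396
```

Emit:
carry_out(
  moves=[
    [0, 0, -1, 0, 0, 0, 35],
    [0, 0, -1, 0, 0, 0, 35],
    [0, 0, -1, 0, 0, 0, 65],
    [0, 0, -1, 0, 0, 0, 65],
    [0, 0, -1, 0, 0, 0, 65],
  ],
)

```text
time_s: 7.75
tcp_pos: [0.446, -0.0506, -0.0218]
eef_rot: [93.3, 90.0, -161.5]
contact_force: [-0.3, -1.0, 0.7]
gripper_width: 0.0555
```

Emit:
carry_out(
  moves=[
    [0, 0, 0, 0, 0, 0, 65],
    [0, 0, 8, 0, 0, 0, 65],
    [0, 0, 28, 0, 0, 0, 65],
    [0, 0, 68, 0, 0, 0, 65],
    [0, 0, 108, 0, 0, 0, 65],
  ],
)

```text
time_s: 8.25
tcp_pos: [0.4453, -0.0509, 0.0877]
eef_rot: [95.6, 89.9, -159.2]
contact_force: [1.4, 0.2, -0.3]
gripper_width: 0.0568
```

Tub released. Now going over the hasp tab with a quarter turn so the jaws close along fixture y.

Emit:
carry_out(
  moves=[
    [9, 13, 5, 0, 0, 0.14, 65],
    [18, 26, 10, 0, 0, 0.28, 65],
    [27, 39, 15, 0, 0, 0.42, 65],
    [36, 52, 15, 0, 0, 0.56, 65],
    [45, 65, 15, 0, 0, 0.7, 65],
  ],
)

```text
time_s: 8.75
tcp_pos: [0.4914, 0.0149, 0.1022]
eef_rot: [-123.2, 89.9, 22.4]
contact_force: [-0.4, -0.4, 0.5]
gripper_width: 0.0571
```

Emit:
carry_out(
  moves=[
    [10, 13, 0, 0, 0, 0.14, 65],
    [20, 26, 0, 0, 0, 0.28, 65],
    [29, 39, 0, 0, 0, 0.42, 65],
    [38, 52, 0, 0, 0, 0.56, 65],
    [47, 64, 0, 0, 0, 0.7, 65],
  ],
)

```text
time_s: 9.25
tcp_pos: [0.5383, 0.0789, 0.1019]
eef_rot: [-162.9, 90.0, 22.9]
contact_force: [-0.0, -0.3, 0.2]
gripper_width: 0.0569
```

Emit:
carry_out(
  moves=[
    [0, 0, 0, 0, 0, 0.1, 65],
    [0, 0, 0, 0, 0, 0.171, 65],
    [0, 0, 0, 0, 0, 0.171, 65],
  ],
)

```text
time_s: 9.55
tcp_pos: [0.5379, 0.0784, 0.1017]
eef_rot: [46.3, 90.0, -118.4]
contact_force: [-0.4, 0.1, -0.3]
gripper_width: 0.0566
```

Run:
```python
from h import *
from scipy.spatial.transform import Rotation as R
st=r.get_state();t=st["tcp_pos"];M=R.from_euler("xyz",st["eef_rot"],degrees=True).as_matrix();print(t,M[:,1].round(3),st["joints"].round(1))
p=json.load(open("fix.json"));print(np.degrees(p[2]))
a=r.capture("scene");P=par("wrist"); b=r.capture("wrist")
for X in[(-47,0,94),(0,0,93)]:
  for im,c in((a,par("scene")),(b,P)):
    u=proj(c,fx(p,X))[0]; im[int(round(u[1])),int(round(u[0]))]=(0,0,255)
cv2.imwrite("pics/m4.png",np.hstack([cv2.resize(a[160:310,230:380],None,fx=2.6,fy=2.6,interpolation=2),cv2.resize(b[160:310,205:355],None,fx=2.6,fy=2.6,interpolation=2)]))
```

```text
[0.53790917 0.0784347  0.10166453] [ 0.263 -0.965  0.   ] [ 29.   12.5 -22.8   0.  -54.7  76.3]
15.222222765419287
```

View pics/m4.png

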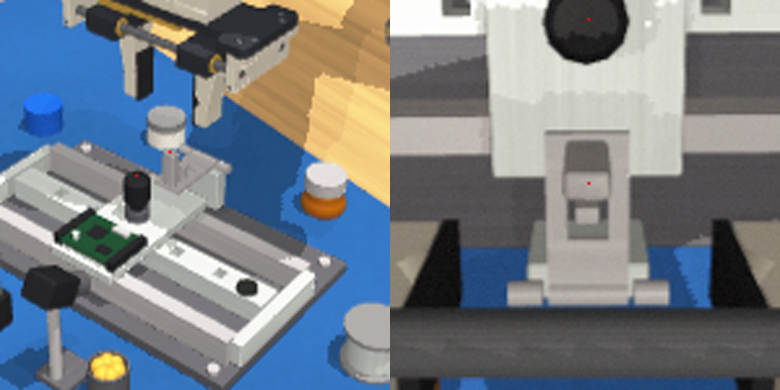

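The tub stands upright at scene crop (166,128). My projected tab point lies on the tab top in both views (170,152 and 588,183). Descending to grip it.

Emit:
carry_out(
  moves=[
    [1, 0, -20, 0, 0, 0, 50],
    [1, 0, -40, 0, 0, 0, 45],
    [1, 0, -56, 0, 0, 0, 40],
    [1, 0, -64, 0, 0, 0, 40],
    [1, 0, -64, 0, 0, 0, 40],
  ],
)

```text
time_s: 10.15
tcp_pos: [0.5383, 0.0779, 0.0365]
eef_rot: [12.1, 89.9, -152.8]
contact_force: [-0.0, -0.2, 0.1]
gripper_width: 0.0354
```

Emit:
carry_out(
  moves=[
    [0, 0, 0, 0, 0, 0, 5],
    [0, 0, 0, 0, 0, 0, 5],
    [0, 0, 0, 0, 0, 0, 5],
    [0, 0, 0, 0, 0, 0, 5],
    [0, 0, 0, 0, 0, 0, 5],
  ],
  squeeze=10,
)

```text
time_s: 10.65
tcp_pos: [0.5396, 0.0783, 0.0379]
eef_rot: [171.7, 89.9, 6.9]
contact_force: [0.3, -2.1, 3.3]
gripper_width: 0.0138
```

Emit:
carry_out(
  moves=[
    [-5, -1, 9, 0, 0, 0, 5],
    [-12, -3, 16, 0, 0, 0, 5],
    [-20, -5, 23, 0, 0, 0, 5],
    [-29, -8, 28, 0, 0, 0, 5],
    [-39, -11, 31, 0, 0, 0, 5],
  ],
)

```text
time_s: 11.15
tcp_pos: [0.5004, 0.0675, 0.0692]
eef_rot: [-174.2, 89.9, 21.0]
contact_force: [2.3, -1.8, 1.8]
gripper_width: 0.0137
```

Emit:
carry_out(
  moves=[
    [-10, -3, 1, 0, 0, 0, 5],
    [-20, -5, 1, 0, 0, 0, 5],
    [-30, -8, -1, 0, 0, 0, 5],
    [-39, -11, -5, 0, 0, 0, 5],
    [-48, -13, -11, 0, 0, 0, 5],
  ],
)

```text
time_s: 11.65
tcp_pos: [0.4506, 0.0538, 0.0569]
eef_rot: [8.9, 89.9, -155.9]
contact_force: [2.8, -5.0, 1.1]
gripper_width: 0.0141
```

Run:
```python
from h import *
a=r.capture("scene");b=r.capture("side")
st=r.get_state();print(st["tcp_pos"],st["gripper_width"],st["contact_force"])
cv2.imwrite("pics/m5.png",np.hstack([cv2.resize(a[160:310,230:380],None,fx=2.6,fy=2.6,interpolation=2),cv2.resize(b[170:320,190:340],None,fx=2.6,fy=2.6,interpolation=2)]))
```

```text
[0.44928074 0.05328567 0.05599306] 0.013816385351085227 [-1.74072047 -4.04447269  3.90535087]
```

View pics/m5.png

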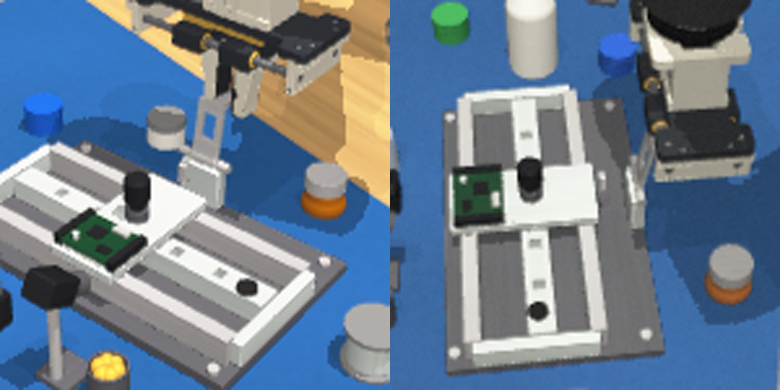

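The hasp stands about upright and past its balance point in the fingers (scene crop (210,125)). Opening wide so it falls back.

Emit:
carry_out(
  moves=[
    [-4, -1, -4, 0, 0, 0, 5],
    [-7, -2, -8, 0, 0, 0, 100],
    [-7, -2, -8, 0, 0, 0, 100],
    [-7, -2, -8, 0, 0, 0, 100],
    [-7, -2, -8, 0, 0, 0, 100],
  ],
)

```text
time_s: 12.25
tcp_pos: [0.4453, 0.0527, 0.0493]
eef_rot: [-135.0, 90.0, 60.2]
contact_force: [0.0, -0.5, -0.3]
gripper_width: 0.0402
```

Emit:
carry_out(
  moves=[
    [0, 0, 0, 0, 0, 0, 100],
    [0, 0, 0, 0, 0, 0, 100],
    [0, 0, 20, 0, 0, 0, 100],
    [0, 0, 45, 0, 0, 0, 100],
    [0, 0, 75, 0, 0, 0, 100],
  ],
)

```text
time_s: 12.75
tcp_pos: [0.4444, 0.052, 0.1245]
eef_rot: [10.9, 89.9, -153.9]
contact_force: [0.4, -0.6, 0.4]
gripper_width: 0.0802
```

Run:
```python
from h import *
a=r.capture("scene");b=r.capture("side")
st=r.get_state();print(st["tcp_pos"],st["gripper_width"],st["contact_force"])
cv2.imwrite("pics/m6.png",np.hstack([cv2.resize(a[160:310,230:380],None,fx=2.6,fy=2.6,interpolation=2),cv2.resize(b[170:320,190:340],None,fx=2.6,fy=2.6,interpolation=2)]))
```

```text
[0.44759722 0.05341921 0.12801618] 0.08551101845987742 [ 0.32835378 -0.33670802  0.42510481]
```

View pics/m6.png

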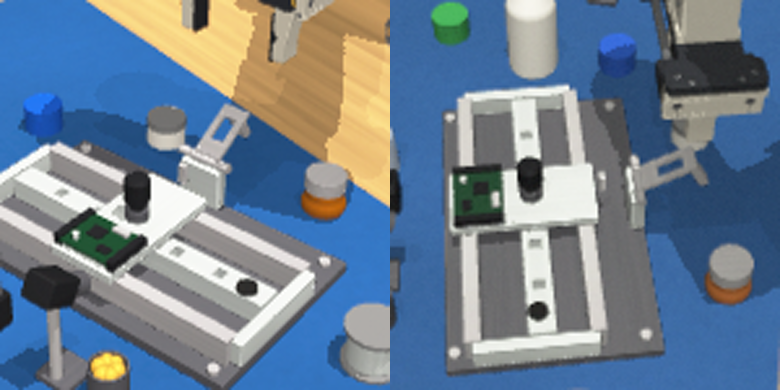

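The hasp is fully back against its stop (strap at side crop (665,165)) and the tub stands. Now the knob.

Emit:
carry_out(
  moves=[
    [30, 8, 0, 0, 0, 0, 60],
    [65, 18, 0, 0, 0, 0, 52],
    [100, 28, 0, 0, 0, 0, 52],
    [128, 36, 0, 0, 0, 0, 52],
    [137, 38, 0, 0, 0, 0, 52],
  ],
)

```text
time_s: 13.35
tcp_pos: [0.5842, 0.0909, 0.1231]
eef_rot: [31.0, 90.0, -133.9]
contact_force: [0.1, 0.4, -0.2]
gripper_width: 0.053
```

Emit:
carry_out(
  moves=[
    [0, 0, 0, 0, 0, 0, 52],
    [0, 0, 0, 0, 0, 0, 52],
    [0, 0, -25, 0, 0, 0, 52],
    [0, 0, -45, 0, 0, 0, 52],
    [0, 0, -60, 0, 0, 0, 52],
  ],
)

```text
time_s: 13.85
tcp_pos: [0.5803, 0.0899, 0.0636]
eef_rot: [-28.0, 90.0, 167.2]
contact_force: [0.7, -0.1, -0.1]
gripper_width: 0.0457
```

Run:
```python
from h import *
st=[r.get_state() for _ in range(1)][0]; print(st["tcp_pos"],st["gripper_width"],st["contact_force"])
```

```text
[0.58029428 0.08990275 0.06362278] 0.045668019797065536 [ 0.65990416 -0.1206355  -0.11790828]
```

Emit:
carry_out(
  moves=[
    [0, 0, -15, 0, 0, 0, 52],
    [0, 0, -26, 0, 0, 0, 52],
    [0, 0, -30, 0, 0, 0, 52],
    [0, 0, -30, 0, 0, 0, 52],
  ],
)

```text
time_s: 14.25
tcp_pos: [0.5815, 0.0902, 0.0342]
eef_rot: [12.7, 90.0, -152.1]
contact_force: [0.3, 0.2, -0.4]
gripper_width: 0.0458
```

Emit:
carry_out(
  moves=[
    [0, 0, 0, 0, 0, 0, 15],
    [0, 0, 0, 0, 0, 0, 15],
    [0, 0, 0, 0, 0, 0, 15],
    [0, 0, 0, 0, 0, 0, 15],
    [0, 0, 0, 0, 0, 0, 15],
  ],
  squeeze=35,
)

```text
time_s: 14.75
tcp_pos: [0.5823, 0.0905, 0.0347]
eef_rot: [-179.1, 90.0, 16.1]
contact_force: [-1.2, 0.7, 3.0]
gripper_width: 0.0226
```

Emit:
carry_out(
  moves=[
    [0, 0, 3, 0, 0, 0, 15],
    [0, 0, 6, 0, 0, 0, 15],
    [0, 0, 9, 0, 0, 0, 15],
    [0, 0, 12, 0, 0, 0, 15],
    [0, 0, 12, 0, 0, 0, 15],
  ],
)

```text
time_s: 15.25
tcp_pos: [0.5821, 0.0904, 0.0463]
eef_rot: [-120.1, 90.0, 75.1]
contact_force: [4.1, 0.7, -10.4]
gripper_width: 0.0229
```

Pull of about 10 N at 12 mm means the plunger is up. Sliding the carriage +45 along fixture y.

Emit:
carry_out(
  moves=[
    [-1, 4, 0, 0, 0, 0, 15],
    [-2, 9, 0, 0, 0, 0, 15],
    [-4, 14, 0, 0, 0, 0, 15],
    [-5, 19, 0, 0, 0, 0, 15],
    [-6, 23, 0, 0, 0, 0, 15],
  ],
)

```text
time_s: 15.75
tcp_pos: [0.5756, 0.1138, 0.0461]
eef_rot: [5.0, 90.0, -159.8]
contact_force: [3.6, -0.4, -10.1]
gripper_width: 0.0226
```

Emit:
carry_out(
  moves=[
    [-1, 5, 0, 0, 0, 0, 15],
    [-3, 10, 0, 0, 0, 0, 15],
    [-4, 15, 0, 0, 0, 0, 15],
    [-5, 18, 0, 0, 0, 0, 15],
    [-6, 20.5, 0, 0, 0, 0, 15],
  ],
)

```text
time_s: 16.25
tcp_pos: [0.5699, 0.1342, 0.0462]
eef_rot: [8.8, 90.0, -156.0]
contact_force: [3.6, -0.4, -9.6]
gripper_width: 0.0228
```

Emit:
carry_out(
  moves=[
    [0, 0, 0, 0, 0, 0, 15],
    [0, 0, 0, 0, 0, 0, 15],
  ],
)

```text
time_s: 16.45
tcp_pos: [0.57, 0.1342, 0.0462]
eef_rot: [-110.0, 90.0, 85.2]
contact_force: [1.6, 2.2, -10.7]
gripper_width: 0.0228
```

Emit:
carry_out(
  moves=[
    [0, 0, -1.5, 0, 0, 0, 15],
    [0, 0, -3, 0, 0, 0, 15],
    [0, 0, -4, 0, 0, 0, 15],
    [0, 0, -5, 0, 0, 0, 15],
    [0, 0, -5, 0, 0, 0, 15],
  ],
)

```text
time_s: 16.95
tcp_pos: [0.5701, 0.1338, 0.0412]
eef_rot: [133.5, 90.0, -31.3]
contact_force: [1.8, 1.4, -8.0]
gripper_width: 0.023
```

Still 8 N of pull at about 7 mm lift, below the 9.5 mm riding height, so the pin is entering the hole.

Emit:
carry_out(
  moves=[
    [0, 0, -2, 0, 0, 0, 15],
    [0, 0, -4, 0, 0, 0, 15],
    [0, 0, -5.5, 0, 0, 0, 15],
    [0, 0, -6.5, 0, 0, 0, 15],
    [0, 0, -6.5, 0, 0, 0, 15],
  ],
)

```text
time_s: 17.45
tcp_pos: [0.5701, 0.1338, 0.0349]
eef_rot: [147.8, 90.0, -17.0]
contact_force: [1.6, 1.8, -5.1]
gripper_width: 0.0225
```

Emit:
carry_out(
  moves=[
    [0, 0, 0, 0, 0, 0, 15],
    [0, 0, 0, 0, 0, 0, 45],
    [0, 0, 0, 0, 0, 0, 55],
    [0, 0, 0, 0, 0, 0, 55],
    [0, 0, 0, 0, 0, 0, 55],
  ],
)

```text
time_s: 17.95
tcp_pos: [0.5702, 0.1339, 0.0351]
eef_rot: [177.1, 90.0, 12.3]
contact_force: [-0.2, 1.5, -0.1]
gripper_width: 0.0461
```

Emit:
carry_out(
  moves=[
    [0, 0, 0, 0, 0, 0, 55],
    [0, 0, 10, 0, 0, 0, 55],
    [0, 0, 40, 0, 0, 0, 55],
    [0, 0, 80, 0, 0, 0, 55],
    [0, 0, 120, 0, 0, 0, 55],
  ],
)

```text
time_s: 18.45
tcp_pos: [0.5697, 0.1336, 0.1567]
eef_rot: [37.7, 90.0, -127.1]
contact_force: [0.4, 0.7, -0.2]
gripper_width: 0.0481
```

Emit:
carry_out(
  moves=[
    [-10, -40, 10, 0, 0, 0, 55],
    [-20, -80, 10, 0, 0, 0, 55],
    [-30, -120, 10, 0, 0, 0, 55],
    [-30, -120, 10, 0, 0, 0, 55],
  ],
)

```text
time_s: 18.85
tcp_pos: [0.5385, 0.0105, 0.166]
eef_rot: [178.4, 90.0, 13.4]
contact_force: [0.5, 0.8, -0.3]
gripper_width: 0.0482
```

Run:
```python
from h import *
p=json.load(open("fix.json"))
a=r.capture("scene");b=r.capture("side");st=r.get_state();print(st["time_s"],st["tcp_pos"],st["gripper_width"],st["contact_force"])
f=cv2.imread("pics/scene0.png"),cv2.imread("pics/side0.png")
out=[]
for im,n,(v,u) in((a,"scene",(150,180)),(b,"side",(150,140))):
    for X in((0,45,93),(0,45,107)):
        q=proj(par(n),fx(p,X))[0]; print(n,X,q.round(1),((q-[u,v])*2).round())
        if X[2]==93: im[int(round(q[1])),int(round(q[0]))]=(0,0,255)
    out.append(cv2.resize(im[v:v+200,u:u+200],None,fx=2,fy=2,interpolation=2))
cv2.imwrite("pics/m7.png",np.hstack(out))
```

```text
18.95 [0.54007999 0.01300939 0.16585713] 0.04796768256540527 [-0.32097233  0.29832661 -0.03777986]
scene (0, 45, 93) [298.1 235.1] [236. 170.]
scene (0, 45, 107) [298.2 229.9] [236. 160.]
side (0, 45, 93) [244.8 248.2] [210. 196.]
side (0, 45, 107) [244.5 244.3] [209. 189.]
```

View pics/m7.png

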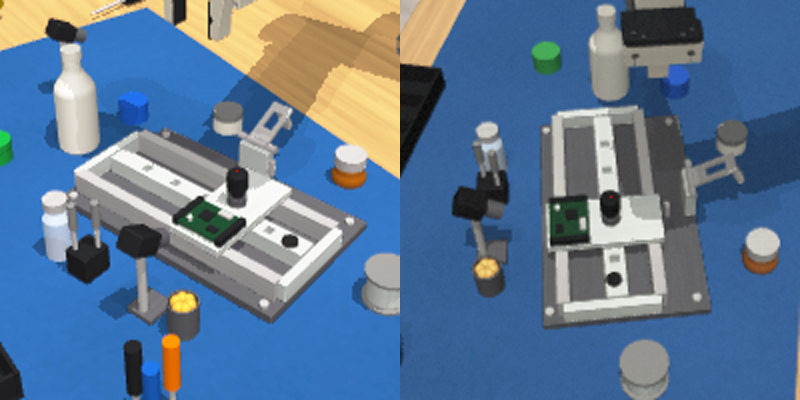

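The last picture shows the knob top right on the projected point for y=+45 with the plunger home (scene crop (236,170)). The hasp is back and the tub upright. Before handing in, a numeric check of the plunger height and that the loose things have not moved.

Run:
```python
from h import *
p=json.load(open("fix.json")); o={n:cv2.imread(f"pics/{n}0.png") for n in("scene","side")}
for n in o:
    c=r.capture(n)
    def m(uv,w,shift=(0,0)):
        u,v=int(uv[0]),int(uv[1]); T=o[n][v-w:v+w+1,u-w:u+w+1]; u2,v2=int(u+shift[0]),int(v+shift[1]); s=w+7
        R=cv2.matchTemplate(c[v2-s:v2+s+1,u2-s:u2+s+1],T,cv2.TM_CCOEFF_NORMED); _,q,_,l=cv2.minMaxLoc(R); return np.array(l)-7+[u2-u,v2-v],round(q,3)
    k0,k1=proj(par(n),fx(p,[(0,0,87),(0,45,87)]))
    print(n,"knob moved",m(k0,7,k1-k0),"expected",(k1-k0).round(1))
    for nm,X in dict(pump=(.632,-.137,.07),spool=(.503,.303,.03),jar=(.395,.131,.03)).items(): print(n,nm,m(proj(par(n),X)[0],12))
print(r.get_state()["time_s"]); r.close_job()
```

```text
scene knob moved (array([16,  8]), 0.869) expected [15.9  7.8]
scene pump (array([0, 0]), 0.963)
scene spool (array([0, 0]), 1.0)
scene jar (array([0, 0]), 1.0)
side knob moved (array([ 1, 15]), 0.968) expected [ 1.1 14.9]
side pump (array([-1,  1]), 0.795)
side spool (array([0, 0]), 0.997)
side jar (array([0, 0]), 0.999)
19.05
the job is handed in; nothing more can be done
```

The job is done and handed in at 19 s. The tub stands upright on the table on the robot side of the slide, and the hasp is thrown back against its stop. The carriage sits in the y = +45 hole, opposite the farthest of the three cameras (foot measured at fixture y ≈ 43–44). The plunger is home and the gripper touches nothing.

**Last checks**
- **Knob:** it moved (16, 8) px in the scene view and (1, 15) px in the side view. The expected shift for +45 mm with the plunger home was (15.9, 7.8) and (1.1, 14.9).
- **Plunger:** the pull was 8 N half-way down and 5.1 N at the bottom, which matches the spring with the pin in the hole.
- **Spool and jar:** neither had moved in either view.
- **Pump:** no shift in the scene view. The side view gave a 1 px shift with a weak match (0.80), with the gripper close in front of it in that view; no contact force was felt near it.
- **Screwdriver and tweezers:** not checked, but the arm never went near them.

**What went wrong or disagreed**
- **First tub grasp:** it closed on air above the tub. The fingertips sit about 35 mm short of the reported TCP in both cameras. I allowed for that in every later move and the grasps then held.
- **Base plate corners:** they disagreed with the holes and knob by 3–4 mm across the slide, so I used the holes and knob.

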